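# Load a module under the spring clip of a programming cradle

### The arm

A 6-joint arm with a two-finger parallel gripper is mounted at the origin on a cart in front of the work surface, level with it; the furniture and walls round the work are solid. World frame = base frame: x ahead of the robot, y to its left, z up, the work surface at z = 0. Lengths are in m, angles in degrees, forces in N, time in s.
With the tool pointing down it reaches from about 0.375 to 0.9 m from the base axis. Payload 3.1 kg.
Tool frame: the origin (TCP) lies at the very end of the fingers, on their centre line; the grasp point (between the pads) lies 19 mm behind it; z points along the fingers, y is the line along which they close (so a half turn about z gives the same grasp; the last joint's range is limited). The gripper opens to 87 mm and grips with 3 to 60 N. Pads are 19 mm wide; open, the fingers measure 117 mm over their backs; the gripper's body (75 mm by 190 mm) begins 51 mm behind the grasp point.
Start: joints at [63.111, 30.224, 82.088, -0, 67.689, -10.227], TCP at [0.179, 0.599, 0.223] pointing down, gripper open.
Joint ranges: [-176.69, 176.69], [-43.24, 126.21], [12.49, 139.97], [-82, 262], [0, 151.66], [-163.58, 163.58]. Speed limits (degrees/s): [159.86, 159.86, 180, 180, 180, 180].

### API

Orientations are given as a 3x3 rotation matrix whose columns are the frame's x, y, z axes.
In Python, from rig import bot gives the robot as it stands.
- The arm moves only by the tool move_arm, never from a script. Its argument "increments" is a list of rows, each an object with "xyz": the shift along the tool's x, y, z in mm, a list of three; "roll": the turn about the tool's z in rad; "grip": the opening in per cent of the stroke, from 0 (shut) to 100 (fully open). A call has 1 to 5 rows; each row shifts and turns the commanded pose from where the row before left it, along the tool's axes as they then stand; what a row does not reach is not made up. A row lasts 1/12 s, in which the tool goes at most 41.7 mm and 7.16 degrees, less where a joint would pass 70% of its speed; a pose out of reach is approached as far as the arm can. A call is refused whole if a number of a shift passes 41.7 or a number of a turn 0.125, either way. A call with a gripper value outside its range is refused whole. The fingers move at their own pace and stop on an object; the grip force is fixed at half the most. Time passes only in rows, so rows that do not move let the fingers close. It gives the time, the measured TCP pose, the force, the opening and the grip force at its end, in the units of the state.
- bot.read_state(): the state, without advancing time (a new reading comes with each control period).
- bot.capture(name): name is "side" or "top"; returns (picture, depth): 480x640x3 uint8, red, green, blue; 480x640 float32, m along the optical axis (not along the pixel's ray), 0 where there is no reading.
- bot.camera_model(name): a dict with "intrinsics" (3x3 intrinsics, pixels), "rvec" (rotation vector, rad) and "tvec" (3), from world to camera coordinates, as OpenCV has them. Camera axes: x right, y down, z forward; pixel columns grow to the right and rows downward; lengths in m; the calibration is good to about 2 mm. A picture is of the moment at which its call begins. camera_model takes no time and is no camera call.
- bot.hand_in(): hands the job in; it is judged then, once.
Trained networks look in the newest picture that a camera, given by its name, has taken for a name from the list of things; names that differ only in an ending like _2 or _b are one class to them, and where a whole thing is asked for, a point or a joint stands for the part that bears it (a point fixed in the world has none). Each returns a list of dicts, best first, with "conf" (0 to 1); they miss things now and then, are a little off and sometimes report something else, mostly with a low value. They report only what shows in the picture. A call takes as long as a camera call. They do not tell look-alikes from the thing itself.
- bot.spot_in(label, camera): "at" ([x, y, z] in m, in the coordinates of the camera as it stood for that picture, good to about 4 mm: the middle of the surface that is visible of it).
- bot.trace(label, camera): "mask" (480x640 bool, what is visible of it).
The state is a dict: "time_s": time; "joint_positions": joint angles; "qvel": joint speeds; "tau": joint torques, N m; "position": TCP position; "tcp_rot": TCP orientation; "force": force on the tool from outside, world axes, zero at the start; "moment": the same for the moment, N m; "opening": opening from 0.0 (shut) to 1.0 (fully open); "grasp_force": force on a finger pad.
Only numpy, scipy, OpenCV 4.12 (cv2) and the standard library are available. Lean on these libraries where they do the work, as an engineer would, in place of code of your own. Each camera call takes 0.05 s, during which the arm holds its last target. There are 200 camera calls.

### The job

Load the small circuit module that lies on the bed of the programming cradle: with one fingertip press the long tail of the spring clip down and keep it down, so that its foot stays raised, while the other fingertip pushes the module along the bed, beneath the foot and fully home in the connector. Then let the tail come up so that the foot clamps the module, and leave everything untouched. Only push: the module must not be lifted off the bed, and the tools and the spool lying around stay where they are.

Things in the scene. Friction and masses are not known exactly. Their poses are not given: they have to be found in the camera images.
- cradle: Grey programming cradle, fixed to the desk. Origin on the desk (z 0), below the stop face in its connector; x is the loading direction, y points to the clip's side, z up. Base plate x -140..50, y -35..39 mm; its top, the bed, is 12 mm above the desk. Two rails 4 mm high along x bound a channel 52 mm wide centred on y 0, from x -134 to the connector.
- module: Green circuit board on an aluminium plate, 55 (x) x 50 (y) x 7 mm, about 70 g, with a flat steel can on it (top 10 mm above the underside). Origin: centre of its underside; axes as the cradle's. Lies on the bed in the channel, gold contacts at its leading (+x) edge, which starts 5 to 20 mm short of the clip's foot. Fully home when its origin lies at cradle x -27.5 mm.
- module_rear (a point): Middle of the module's rear (-x) face, 3.5 mm above its underside: where to push.
- clip (a joint): Angle of the steel spring clip, rad. 0: at rest, nothing beneath; grows as the tail is pressed; stop at 0.6. The foot clears the module from about 0.25, by 2 mm at 0.30; released, it clamps the module at about 0.21. At 0.33, 0.42, 0.50 the tail's top is about 17, 15, 13 mm above the desk, nearly level across its width. Holding it at 0.42 takes about 6 N.
- clip_tail (a point): On top of the clip's tail, mid-length (cradle x -88.5), 27 mm outside the rod (cradle y about +60); 26.5 mm above the desk at rest; moves with the clip. The tail is a steel plate, cradle x -132..-45, y 36..71 mm, overhanging the base's side, its outer edge 31 mm high at rest. A fingertip can slide along it in x while pressing.
- clip_foot (a point): Underside of the clip's foot at its front end (cradle x -30), which the module meets first; moves with the clip. The foot is a bar along x, x -30..-10, 6 mm wide at cradle y about +12. At rest it stands 2.5 mm over the bed, so the 7 mm module cannot pass.
- driver: Bystander: black screwdriver 16x175x16 mm lying loose beside the cradle, on the side away from the clip, about along the cradle's x; origin under its centre.
- tweezers: Bystander: steel tweezers 14x124x8 mm lying loose beyond the screwdriver, about along the cradle's x; origin under the centre.
- spool: Bystander: solder spool 64x84x34 mm lying loose on the clip's side, beyond the far end of the tail; origin under its centre.
- cutters: Bystander: side cutters with red grips, 55x133x12 mm, lying loose on the clip's side, about along the cradle's x; origin under the centre.
- slot (a point): On the bed, at the middle of the stop face of the black edge connector (cradle 0, 0, 12 mm). The connector's slot reaches 6 mm forward of it (x -6..0), is 54 mm wide and 10 mm high; its lip tops at 28 mm above the desk.
- hinge_rod (a point): Middle of the clip's hinge rod, which runs along x at cradle y +33, z 22 mm, in three lugs (x -138..-133, -41..-36, -7..-2; y 28..38; tops 28 mm above the desk).
Mind the look-alikes: they are no part of the job. Leave any red look-alike of the module alone.

How it is judged (in metres and radians):
On the way, in this order (a step that is already met when the one before it is completed fails the run):
1. the clip's tail is held down by the fingers (joint above 0.3) while the module is still in front of the foot (value of joint clip above 0.3 rad and contact force between the fingers and cradle above 0.5 N and x of module in the frame of cradle below -0.0565 m), for 0.2 s.
2. the module has been pushed beneath the foot and home to within 4 mm while the fingers still hold the clip open (value of joint clip above 0.27 rad and contact force between the fingers and cradle above 0.5 N and x of module in the frame of cradle above -0.0315 m), for 0.1 s.
At the end, for the whole second after the job is handed in: The module lies flat on the bed, at rest, within 4 mm of fully home in the connector, and the released clip rests on it (joint clip between 0.15 and 0.26) (x of module in the frame of cradle above -0.0315 m and z of module in the frame of cradle below 0.0145 m and angle between module's own z axis and vertical below 0.06 rad and angle between the x axis of module and the x axis of cradle, either way round below 0.06 rad and value of joint clip between 0.15 and 0.26 rad and linear speed of module below 0.01 m/s); the robot touches nothing.
It fails at once if the module is lifted or tipped off the bed (more than 5 mm or 0.15 rad) (z of module in the frame of cradle above 0.017 m or angle between module's own z axis and vertical above 0.15 rad).
It fails at once if the clip comes down on the module while it is only part of the way beneath (x of module in the frame of cradle between -0.054 and -0.034 m and value of joint clip below 0.23 rad).
It fails at once if a bystander (screwdriver, tweezers, spool, cutters) is moved more than 15 mm (distance of any of driver, tweezers, spool, cutters from where it was at the start of the episode above 0.015 m).
It also fails if it takes over 35 s, if anything falls off the work surface, if the arm or the gripper's body presses on something with over 40 N, if the wrist force passes 120 N, or if a joint passes its speed limit or range.

## Working session

There is one attempt and no reset: what is moved stays moved. The work goes in short steps, Python scripts to look and compute and a tool call to move; the robot and the scene stay as the last step left them, time stands still between calls to the robot, and variables do not carry over. Pictures are saved under pics/ and viewed, at most 10 in all, crops included, and the job is handed in when it is done.

Besides the shell and the picture viewer there is one more tool, called in YAML: its name, and indented under it one key for each argument. move_arm: Moves the arm, as the interface text tells. Its arguments: {"type":"object","properties":{"increments":{"type":"array"}},"required":["increments"]}

```bash
ls; mkdir -p pics; cat > h.py <<'E'
import numpy as np, cv2
from rig import bot
def cam(n):
    m=bot.camera_model(n); R=cv2.Rodrigues(np.array(m["rvec"],float))[0]
    return np.array(m["intrinsics"],float),R,np.array(m["tvec"],float).ravel()
def toW(n,p):
    K,R,t=cam(n); return R.T@(np.array(p)-t)
def proj(n,P):
    K,R,t=cam(n); q=K@(R@np.array(P)+t); return q[:2]/q[2]
E
python3 - <<'E'
from h import *
s=bot.read_state(); print(s["time_s"],s["position"],s["tcp_rot"],s["opening"],s["force"])
for n in("top","side"):
    p,d=bot.capture(n); np.savez(f"{n}.npz",p=p,d=d)
    cv2.imwrite(f"pics/{n}0.png",p[:,:,::-1])
    K,R,t=cam(n); print(n,K[0,0],-R.T@t,R[2])
    for l in("cradle","module","clip_tail","clip_foot","slot","hinge_rod","module_rear","driver","tweezers","spool","cutters"):
        for r in bot.spot_in(l,n)[:3]:
            w=toW(n,r["at"]); print(l,round(r["conf"],2),w.round(3),proj(n,w).round())
E
```

```text
pics
0.0 [0.17884414 0.59811056 0.22156882] [[-9.58005598e-01  2.86747754e-01 -9.99587156e-04]
 [ 2.86749199e-01  9.58003802e-01 -1.90061218e-03]
 [ 4.12612022e-04 -2.10742793e-03 -9.99997694e-01]] 1.0015867879569529 [ 0.40810228 -1.12386923  0.22551471]
top 451.64049232031374 [0.36857468 0.05408179 0.87449582] [ 0.23382807  0.01143727 -0.97221069]
cradle 0.83 [0.56  0.022 0.018] [347. 246.]
module 0.64 [0.544 0.012 0.019] [352. 253.]
module 0.64 [ 0.397 -0.046  0.009] [382. 332.]
clip_tail 0.78 [0.539 0.061 0.021] [327. 256.]
clip_tail 0.19 [ 0.508 -0.126  0.011] [423. 274.]
clip_foot 0.65 [0.537 0.061 0.026] [327. 256.]
slot 0.85 [0.562 0.02  0.013] [348. 245.]
slot 0.59 [ 0.511 -0.127  0.015] [424. 272.]
hinge_rod 0.94 [0.564 0.016 0.017] [350. 243.]
module_rear 0.81 [ 0.392 -0.038  0.003] [377. 335.]
module_rear 0.63 [0.543 0.014 0.019] [351. 254.]
driver 0.6 [ 0.509 -0.077  0.015] [398. 273.]
tweezers 0.67 [0.538 0.013 0.019] [351. 257.]
tweezers 0.57 [0.562 0.019 0.018] [349. 245.]
spool 0.9 [0.654 0.119 0.032] [298. 196.]
cutters 0.88 [0.546 0.157 0.012] [277. 252.]
side 580.2
[... 171 characters left out ...]
.]
module 0.55 [0.538 0.013 0.024] [307. 238.]
clip_tail 0.66 [0.542 0.06  0.026] [303. 257.]
clip_foot 0.87 [0.54  0.061 0.027] [304. 257.]
clip_foot 0.56 [0.579 0.029 0.018] [282. 247.]
slot 0.82 [0.575 0.028 0.018] [284. 247.]
hinge_rod 0.86 [0.58  0.033 0.02 ] [281. 248.]
hinge_rod 0.54 [0.54  0.058 0.027] [305. 256.]
module_rear 0.76 [0.539 0.018 0.018] [307. 243.]
module_rear 0.71 [ 0.398 -0.034  0.008] [391. 230.]
driver 0.82 [ 0.51  -0.067  0.012] [326. 214.]
driver 0.72 [ 0.513 -0.127  0.01 ] [325. 194.]
tweezers 0.93 [ 0.511 -0.127  0.009] [326. 195.]
spool 0.69 [0.657 0.138 0.036] [222. 286.]
cutters 0.82 [0.543 0.167 0.01 ] [299. 316.]
cutters 0.67 [0.538 0.013 0.023] [308. 239.]
```

```bash
python3 - <<'E'
import cv2
a=cv2.imread("pics/top0.png")[160:360,240:480]; cv2.imwrite("pics/topc.png",cv2.resize(a,None,fx=3,fy=3,interpolation=2)[:600])
a=cv2.imread("pics/side0.png")[160:340,190:430]; cv2.imwrite("pics/sidec.png",cv2.resize(a,None,fx=3,fy=3,interpolation=2)[:600])
E
```

```text
(no output)
```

View pics/topc.png

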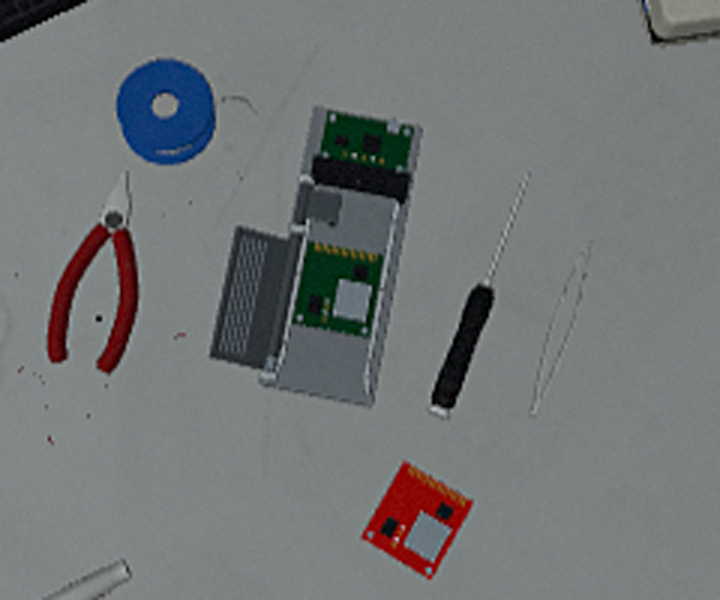

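View pics/sidec.png

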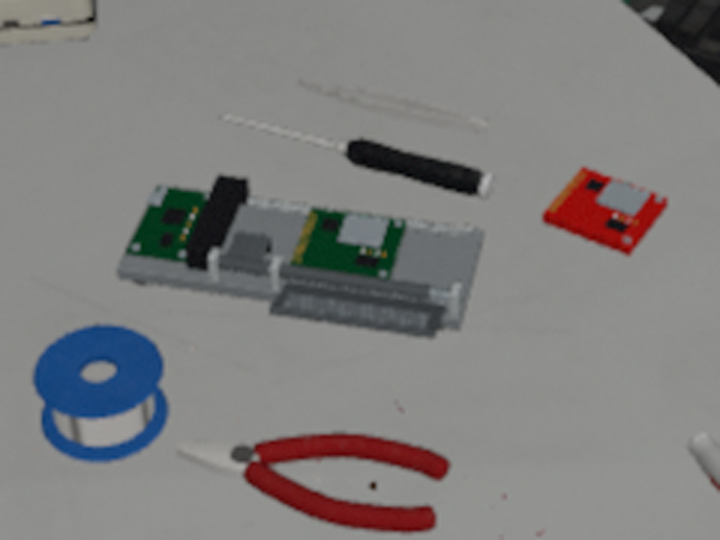

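The module could be confused with three things: the green board in the channel at full top pixel (353,256), the red look-alike at (380,333), and the fixed green board behind the connector at (362,207). I choose the green one on the bed, with its gold contacts facing the connector. The crop confirms this. Next I fit the cradle pose.

```bash
cat >> h.py <<'E'
def Wc(q,p): # cradle mm -> world m
    c,s=np.cos(q[2]),np.sin(q[2]); x,y,z=np.array(p)/1000.
    return np.array([q[0]+c*x-s*y,q[1]+s*x+c*y,z])
def overlay(n,q,img,box,f,xm,name):
    x0,y0,x1,y1=box
    im=cv2.resize(img[y0:y1,x0:x1,::-1],None,fx=f,fy=f,interpolation=cv2.INTER_CUBIC)
    def poly(P,c):
        pts=np.array([((proj(n,Wc(q,p))+.5-[x0,y0])*f) for p in P]).round().astype(np.int32)
        cv2.polylines(im,[pts],True,c,1)
    poly([(-140,-35,12),(50,-35,12),(50,39,12),(-140,39,12)],(0,255,255))
    a,b=xm-27.5,xm+27.5
    poly([(a,-25,19),(b,-25,19),(b,25,19),(a,25,19)],(255,0,255))
    poly([(-132,38,23),(-45,38,23),(-45,71,31),(-132,71,31)],(255,255,0))
    cv2.imwrite(name,im)
E
python3 - <<'E'
from h import *
from scipy.optimize import least_squares
P=[(50,39,12),(50,-35,12),(-140,-35,12),(-140,39,12)]
pk={"top":[(315,106),(422,125),(372,406),(262,382)],"side":[(118,272),(160,183),(484,229),None]}
off={"top":(240,160),"side":(190,160)}
ob=[(n,p,np.array(u)/3-.33+off[n]) for n in pk for p,u in zip(P,pk[n]) if u]
for sel in(("top",),("side",),("top","side")):
    f=lambda q:np.concatenate([proj(n,Wc(q,p))-u for n,p,u in ob if n in sel])
    r=least_squares(f,[.6,.0,-.15]); print(sel,r.x,r.fun.round(1))
q=r.x; c,s=np.cos(q[2]),np.sin(q[2])
# module green mask within channel, unprojected to z=19mm
for n in("top","side"):
    z=np.load(n+".npz"); p=z["p"].astype(int); K,R,t=cam(n)
    m=((p[...,1]-p[...,0]>25)&(p[...,1]-p[...,2]>10))|((p[...,0]-p[...,2]>30)&(p[...,1]>70))
    v,u=np.nonzero(m); ray=(R.T@np.linalg.inv(K)@np.stack([u,v,np.ones_like(u)]))
    C=-R.T@t; X=C[:,None]+ray*((.019-C[2])/ray[2])
    d=X[:2]-q[:2,None]; xc=(c*d[0]+s*d[1])*1e3; yc=(-s*d[0]+c*d[1])*1e3
    k=(abs(yc)<30)&(xc<-25)&(xc>-140); print(n,k.sum(),np.percentile(xc[k],[0,1,5,95,99,100]).round(1),np.percentile(yc[k],[1,99]).round(1))
    # heights at bed/tail from depth
xm=-70
np.save("q.npy",q)
overlay("top",q,np.load("top.npz")["p"],(300,185,400,305),5,xm,"pics/o1.png")
overlay("side",q,np.load("side.npz")["p"],(220,205,370,280),5,xm,"pics/o2.png")
a=cv2.imread("pics/o1.png");b=cv2.imread("pics/o2.png")
cv2.imwrite("pics/o2.png",b)
E
```

```text
('top',) [ 0.60989808 -0.00167772 -0.17072365] [-0.3 -0.3  0.4  0.1  0.6 -0.2 -0.8  0.3]
('side',) [ 0.60912356  0.00168311 -0.16603232] [ 0.  -0.8 -0.5  0.7  0.5  0.1]
('top', 'side') [ 6.09605420e-01 -5.59027855e-04 -1.67586141e-01] [-0.9 -0.1 -0.2  0.2  0.3 -0.1 -1.2  0.6 -0.1 -1.7 -0.6 -0.2  0.2 -0.7]
top 448 [-98.1 -97.7 -96.2 -46.9 -44.6 -43.6] [-24.3  24.7]
side 370 [-97.1 -96.8 -95.5 -45.4 -44.  -43.2] [-21.3  24.5]
```

View pics/o1.png

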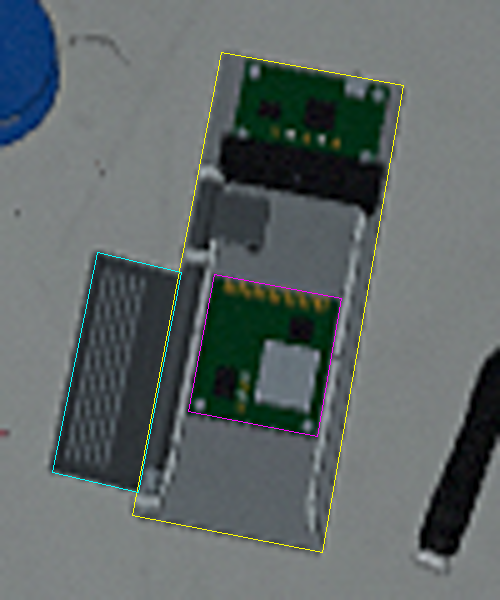

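View pics/o2.png

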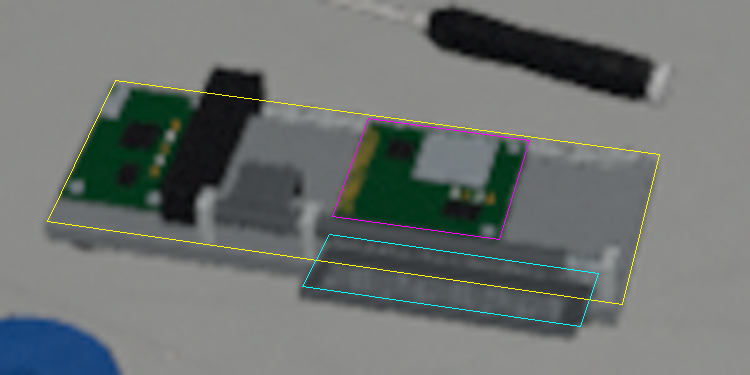

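The yellow, magenta and cyan outlines fit the pictures to within about 2 mm. The cradle is at (0.6096, -0.0006) with a yaw of -9.6°. The module origin is at cradle x of about -70.5, so its rear is at about -98. The module is the one framed in magenta, at crop pixel (265,355) in the top view. I'll move above (-113, 30) in the cradle frame.

move_arm:
  increments:
    - {"xyz": [0, 0, 0], "roll": -0.124, "grip": 52}
    - {"xyz": [-20, -24, 0], "roll": 0, "grip": 52}
    - {"xyz": [-20, -24, 0], "roll": 0, "grip": 52}
    - {"xyz": [-20, -24, 0], "roll": 0, "grip": 52}
    - {"xyz": [-20, -24, 0], "roll": 0, "grip": 52}

```text
time_s: 1.62
position: [0.2424, 0.4898, 0.2225]
tcp_rot: [[-0.986, 0.165, 0.0], [0.165, 0.986, 0.0], [-0.0, 0.0, -1.0]]
force: [1.1, 1.0, 0.9]
opening: 0.709
grasp_force: 0.0
```

move_arm:
  increments:
    - {"xyz": [-20, -24, 0], "roll": 0, "grip": 52}
    - {"xyz": [-20, -24, 0], "roll": 0, "grip": 52}
    - {"xyz": [-20, -24, 0], "roll": 0, "grip": 52}
    - {"xyz": [-20, -24, 0], "roll": 0, "grip": 52}
    - {"xyz": [-20, -24, 0], "roll": 0, "grip": 52}

```text
time_s: 2.03
position: [0.3214, 0.3546, 0.2228]
tcp_rot: [[-0.986, 0.166, 0.001], [0.166, 0.986, 0.0], [-0.001, 0.0, -1.0]]
force: [0.4, 0.5, 0.9]
opening: 0.529
grasp_force: 0.0
```

move_arm:
  increments:
    - {"xyz": [-20, -24, 0], "roll": 0, "grip": 52}
    - {"xyz": [-20, -24, 0], "roll": 0, "grip": 52}
    - {"xyz": [-20, -24, 0], "roll": 0, "grip": 52}
    - {"xyz": [-20, -24, 0], "roll": 0, "grip": 52}
    - {"xyz": [-20, -24, 0], "roll": 0, "grip": 52}

```text
time_s: 2.45
position: [0.4002, 0.2196, 0.2228]
tcp_rot: [[-0.986, 0.166, 0.001], [0.166, 0.986, 0.0], [-0.001, 0.0, -1.0]]
force: [0.3, 0.5, -0.3]
opening: 0.52
grasp_force: 0.0
```

move_arm:
  increments:
    - {"xyz": [-20, -24, 15], "roll": 0, "grip": 52}
    - {"xyz": [-20, -24, 25], "roll": 0, "grip": 52}
    - {"xyz": [-20, -24, 25], "roll": 0, "grip": 52}
    - {"xyz": [-20, -24, 25], "roll": 0, "grip": 52}
    - {"xyz": [0, 0, 0], "roll": 0, "grip": 52}

```text
time_s: 2.87
position: [0.4643, 0.1088, 0.1292]
tcp_rot: [[-0.985, 0.171, -0.003], [0.171, 0.985, -0.001], [0.002, -0.002, -1.0]]
force: [-0.2, 1.2, -1.3]
opening: 0.524
grasp_force: 0.0
```

move_arm:
  increments:
    - {"xyz": [-15, -15, 10], "roll": 0, "grip": 52}
    - {"xyz": [-15, -15, 20], "roll": 0, "grip": 52}
    - {"xyz": [0, 0, 20], "roll": 0, "grip": 52}
    - {"xyz": [0, 0, 10], "roll": 0, "grip": 52}
    - {"xyz": [0, 0, 0], "roll": 0, "grip": 52}

```text
time_s: 3.28
position: [0.4852, 0.0787, 0.071]
tcp_rot: [[-0.986, 0.166, -0.005], [0.166, 0.986, 0.0], [0.005, -0.0, -1.0]]
force: [-0.2, 0.4, -0.0]
opening: 0.519
grasp_force: 0.0
```

```bash
cat > st.py <<'E'
from h import *
q=np.load("q.npy"); c,s=np.cos(q[2]),np.sin(q[2])
def st():
    S=bot.read_state(); d=np.array(S["position"][:2])-q[:2]; R=np.array(S["tcp_rot"])
    print("t",S["time_s"],"cradle mm",((c*d[0]+s*d[1])*1e3).round(1),((-s*d[0]+c*d[1])*1e3).round(1),"z",S["position"][2]*1e3,
     "yawerr deg",np.degrees(np.arctan2(-R[1,0],-R[0,0])-q[2]).round(2),"F",np.round(S["force"],1))
E
python3 -c "
from st import *
st()"
```

```text
t 3.2833 cradle mm -135.9 57.4 z 70.96149752284597 yawerr deg 0.02 F [-0.2  0.4 -0. ]
```

move_arm:
  increments:
    - {"xyz": [-8, -9, 0], "roll": 0, "grip": 52}
    - {"xyz": [-8, -9, 5], "roll": 0, "grip": 52}
    - {"xyz": [-7, -9, 10], "roll": 0, "grip": 52}
    - {"xyz": [0, 0, 5], "roll": 0, "grip": 52}
    - {"xyz": [0, 0, 0], "roll": 0, "grip": 52}

```text
time_s: 3.7
position: [0.5053, 0.0472, 0.0517]
tcp_rot: [[-0.986, 0.168, -0.001], [0.168, 0.986, 0.0], [0.001, 0.0, -1.0]]
force: [0.1, 0.1, -0.2]
opening: 0.52
grasp_force: 0.0
```

```bash
python3 -c "
from st import *
st()
ims=[]
for n,b in(('top',(300,205,400,305)),('side',(220,190,370,290))):
    p,d=bot.capture(n); x0,y0,x1,y1=b
    ims.append(cv2.resize(p[y0:y1,x0:x1,::-1],None,fx=3.2,fy=3.2,interpolation=2))
cv2.imwrite('pics/a1.png',np.hstack(ims))"
```

```text
t 3.7 cradle mm -110.8 29.7 z 51.7480377495621 yawerr deg -0.05 F [ 0.1  0.1 -0.2]
```

View pics/a1.png

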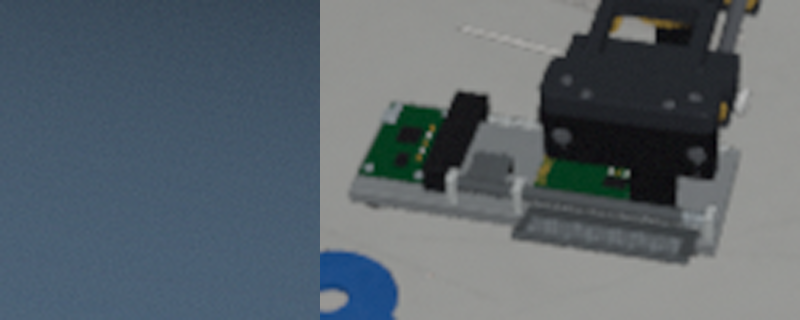

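The arm blocks the top view. The side view shows the fingers over the free bed and the tail, with the near finger at about crop pixel (655,185). I'll back off 4 mm and go down.

move_arm:
  increments:
    - {"xyz": [4, 0, 0], "roll": 0, "grip": 52}
    - {"xyz": [0, 0, 6], "roll": 0, "grip": 52}
    - {"xyz": [0, 0, 6], "roll": 0, "grip": 52}
    - {"xyz": [0, 0, 6], "roll": 0, "grip": 52}
    - {"xyz": [0, 0, 3], "roll": 0, "grip": 52}

```text
time_s: 4.22
position: [0.5008, 0.0489, 0.0306]
tcp_rot: [[-0.986, 0.166, -0.001], [0.166, 0.986, 0.0], [0.001, -0.0, -1.0]]
force: [-0.3, -0.4, -0.4]
opening: 0.522
grasp_force: 0.0
```

move_arm:
  increments:
    - {"xyz": [0, 0, 3], "roll": 0, "grip": 52}
    - {"xyz": [0, 0, 3], "roll": 0, "grip": 52}
    - {"xyz": [0, 0, 3], "roll": 0, "grip": 52}
    - {"xyz": [0, 0, 0], "roll": 0, "grip": 52}
    - {"xyz": [0, 0, 0], "roll": 0, "grip": 52}

```text
time_s: 4.63
position: [0.5012, 0.0488, 0.0226]
tcp_rot: [[-0.986, 0.166, -0.0], [0.166, 0.986, 0.0], [0.0, 0.0, -1.0]]
force: [-0.4, 0.8, 3.0]
opening: 0.519
grasp_force: 1.4
```

```bash
python3 -c "
from st import *
st()"
```

```text
t 4.6333 cradle mm -115.1 30.6 z 22.591896083481885 yawerr deg 0.04 F [-0.4  0.8  3. ]
```

Contact with the tail gives 3 N. I'll press on to z of about 15.

move_arm:
  increments:
    - {"xyz": [0, 0, 3], "roll": 0, "grip": 52}
    - {"xyz": [0, 0, 2], "roll": 0, "grip": 52}
    - {"xyz": [0, 0, 2], "roll": 0, "grip": 52}
    - {"xyz": [0, 0, 0], "roll": 0, "grip": 52}
    - {"xyz": [0, 0, 0], "roll": 0, "grip": 52}

```text
time_s: 5.05
position: [0.5013, 0.0482, 0.0159]
tcp_rot: [[-0.986, 0.166, 0.0], [0.166, 0.986, -0.001], [-0.0, -0.001, -1.0]]
force: [-1.7, -1.0, 7.5]
opening: 0.519
grasp_force: 3.7
```

```bash
python3 -c "
from st import *
st()
p,d=bot.capture('side')
cv2.imwrite('pics/a2.png',cv2.resize(p[200:285,215:375,::-1],None,fx=5,fy=5,interpolation=2))"
```

```text
t 5.05 cradle mm -114.9 30.0 z 15.857409174009275 yawerr deg 0.06 F [-1.7 -1.   7.5]
```

View pics/a2.png

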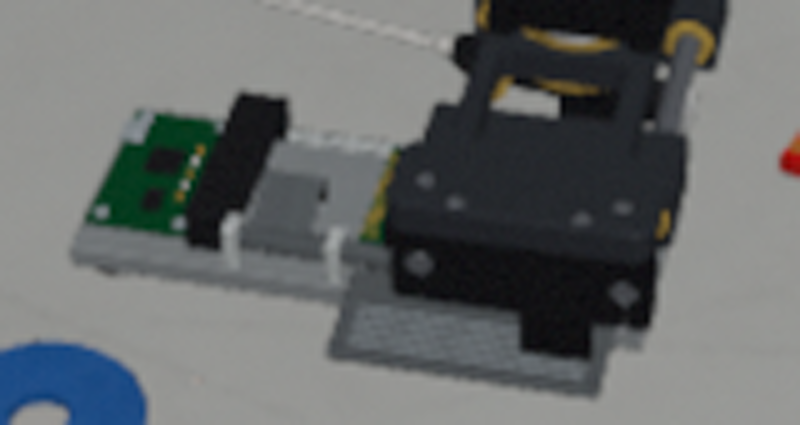

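The tail is pressed, with the near finger on it at (555,330). The foot is raised at (285,200), and the module's gold edge is still in front of it at (385,195). I'll start pushing.

move_arm:
  increments:
    - {"xyz": [-3, 0, 0.7], "roll": 0, "grip": 52}
    - {"xyz": [-4, 0, 0], "roll": 0, "grip": 52}
    - {"xyz": [-4, 0, 0], "roll": 0, "grip": 52}
    - {"xyz": [-4, 0, 0], "roll": 0, "grip": 52}
    - {"xyz": [-3, 0, 0], "roll": 0, "grip": 52}

```text
time_s: 5.52
position: [0.5159, 0.0461, 0.0147]
tcp_rot: [[-0.986, 0.166, -0.007], [0.166, 0.986, 0.001], [0.007, -0.0, -1.0]]
force: [-4.8, 1.5, 8.0]
opening: 0.523
grasp_force: 3.8
```

```bash
python3 -c "
from st import *
st()"
```

```text
t 5.5167 cradle mm -100.2 30.4 z 14.724286839390942 yawerr deg 0.07 F [-4.8  1.5  8. ]
```

move_arm:
  increments:
    - {"xyz": [-4, 0, 0], "roll": 0, "grip": 52}
    - {"xyz": [-4, 0, 0], "roll": 0, "grip": 52}
    - {"xyz": [-4, 0, 0], "roll": 0, "grip": 52}
    - {"xyz": [-4, 0, 0], "roll": 0, "grip": 52}
    - {"xyz": [-2, 0, 0], "roll": 0, "grip": 52}

```text
time_s: 5.93
position: [0.5341, 0.0431, 0.0147]
tcp_rot: [[-0.986, 0.166, -0.006], [0.166, 0.986, 0.001], [0.006, -0.0, -1.0]]
force: [-5.4, 1.5, 7.7]
opening: 0.52
grasp_force: 3.7
```

```bash
python3 -c "
from st import *
st()"
```

```text
t 5.9333 cradle mm -81.7 30.5 z 14.723054799901728 yawerr deg 0.07 F [-5.4  1.5  7.7]
```

move_arm:
  increments:
    - {"xyz": [-4, 0, 0], "roll": 0, "grip": 52}
    - {"xyz": [-4, 0, 0], "roll": 0, "grip": 52}
    - {"xyz": [-3, 0, 0], "roll": 0, "grip": 52}
    - {"xyz": [-2, 0, 0], "roll": 0, "grip": 52}
    - {"xyz": [0, 0, 0], "roll": 0, "grip": 52}

```text
time_s: 6.35
position: [0.5473, 0.0409, 0.0148]
tcp_rot: [[-0.986, 0.166, -0.005], [0.166, 0.986, 0.001], [0.005, -0.0, -1.0]]
force: [-3.8, 1.3, 7.4]
opening: 0.521
grasp_force: 3.6
```

```bash
python3 -c "
from st import *
st()
p,d=bot.capture('side')
cv2.imwrite('pics/a3.png',cv2.resize(p[200:285,215:375,::-1],None,fx=5,fy=5,interpolation=2))"
```

```text
t 6.35 cradle mm -68.4 30.5 z 14.751036108593938 yawerr deg 0.07 F [-3.8  1.3  7.4]
```

View pics/a3.png

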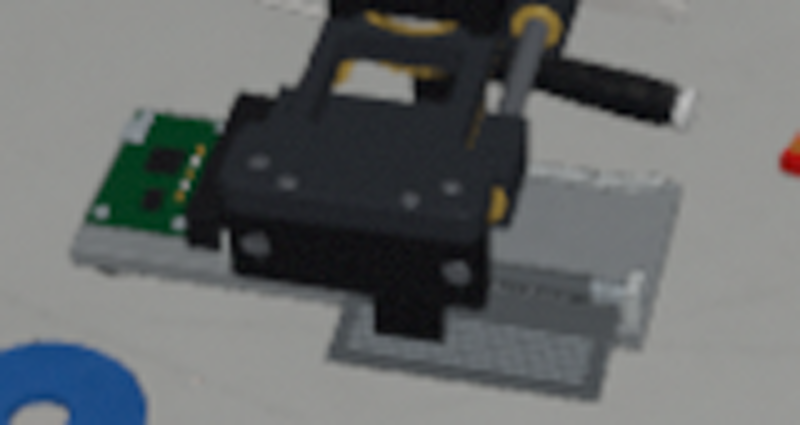

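The bed behind the finger is clear, so the module is moving with it. I'll go on in small steps until the stop shows in the force.

move_arm:
  increments:
    - {"xyz": [-1, 0, 0], "roll": 0, "grip": 52}
    - {"xyz": [-1, 0, 0], "roll": 0, "grip": 52}
    - {"xyz": [-1, 0, 0], "roll": 0, "grip": 52}
    - {"xyz": [0, 0, 0], "roll": 0, "grip": 52}

```text
time_s: 6.73
position: [0.5493, 0.0406, 0.0147]
tcp_rot: [[-0.986, 0.165, -0.007], [0.165, 0.986, 0.001], [0.007, -0.0, -1.0]]
force: [-3.8, 1.7, 6.5]
opening: 0.518
grasp_force: 3.6
```

move_arm:
  increments:
    - {"xyz": [-1, 0, 0], "roll": 0, "grip": 52}
    - {"xyz": [-1, 0, 0], "roll": 0, "grip": 52}
    - {"xyz": [0, 0, 0], "roll": 0, "grip": 52}

```text
time_s: 6.98
position: [0.5502, 0.0404, 0.0146]
tcp_rot: [[-0.986, 0.166, -0.009], [0.166, 0.986, 0.001], [0.009, -0.0, -1.0]]
force: [-5.6, 1.3, 7.8]
opening: 0.522
grasp_force: 4.7
```

```bash
python3 -c "
from st import *
st()"
```

```text
t 6.9833 cradle mm -65.4 30.5 z 14.600832117707466 yawerr deg 0.07 F [-5.6  1.3  7.8]
```

move_arm:
  increments:
    - {"xyz": [-1, 0, 0], "roll": 0, "grip": 52}
    - {"xyz": [-1, 0, 0], "roll": 0, "grip": 52}
    - {"xyz": [0, 0, 0], "roll": 0, "grip": 52}

```text
time_s: 7.23
position: [0.5503, 0.0404, 0.0145]
tcp_rot: [[-0.986, 0.166, -0.013], [0.166, 0.986, 0.002], [0.013, -0.0, -1.0]]
force: [-8.4, 1.3, 10.4]
opening: 0.521
grasp_force: 5.9
```

move_arm:
  increments:
    - {"xyz": [-1, 0, 0], "roll": 0, "grip": 52}
    - {"xyz": [-1, 0, 0], "roll": 0, "grip": 52}
    - {"xyz": [0, 0, 0], "roll": 0, "grip": 52}

```text
time_s: 7.48
position: [0.5505, 0.0403, 0.0144]
tcp_rot: [[-0.986, 0.166, -0.017], [0.166, 0.986, 0.002], [0.017, -0.0, -1.0]]
force: [-11.4, 2.8, 11.5]
opening: 0.519
grasp_force: 7.1
```

It has stopped at x of about -65.2 with the force climbing, so the module origin is at about -28 and it is home. I'll back off while still pressing, then lift.

move_arm:
  increments:
    - {"xyz": [4, 0, 0], "roll": 0, "grip": 52}
    - {"xyz": [4, 0, 0], "roll": 0, "grip": 52}
    - {"xyz": [4, 0, 0], "roll": 0, "grip": 52}
    - {"xyz": [0, 0, 0], "roll": 0, "grip": 52}

```text
time_s: 7.82
position: [0.5496, 0.0408, 0.016]
tcp_rot: [[-0.986, 0.167, 0.007], [0.167, 0.986, -0.0], [-0.007, 0.001, -1.0]]
force: [2.4, 1.2, 6.2]
opening: 0.517
grasp_force: 3.1
```

move_arm:
  increments:
    - {"xyz": [0, 0, -2], "roll": 0, "grip": 52}
    - {"xyz": [0, 0, -2], "roll": 0, "grip": 52}
    - {"xyz": [0, 0, -2], "roll": 0, "grip": 52}
    - {"xyz": [0, 0, -3], "roll": 0, "grip": 52}
    - {"xyz": [0, 0, -3], "roll": 0, "grip": 52}

```text
time_s: 8.23
position: [0.5453, 0.0409, 0.0264]
tcp_rot: [[-0.986, 0.166, -0.003], [0.166, 0.986, -0.0], [0.003, -0.001, -1.0]]
force: [-0.3, 0.0, -0.1]
opening: 0.521
grasp_force: 0.0
```

move_arm:
  increments:
    - {"xyz": [0, 0, -10], "roll": 0, "grip": 52}
    - {"xyz": [0, 0, -25], "roll": 0, "grip": 52}
    - {"xyz": [0, 0, -30], "roll": 0, "grip": 52}
    - {"xyz": [0, 0, -30], "roll": 0, "grip": 52}
    - {"xyz": [20, 0, -30], "roll": 0, "grip": 52}

```text
time_s: 8.65
position: [0.5304, 0.0433, 0.1538]
tcp_rot: [[-0.986, 0.167, 0.005], [0.167, 0.986, -0.001], [-0.005, -0.0, -1.0]]
force: [0.2, 0.6, 0.8]
opening: 0.521
grasp_force: 0.0
```

move_arm:
  increments:
    - {"xyz": [30, 15, 0], "roll": 0, "grip": 52}
    - {"xyz": [30, 15, 0], "roll": 0, "grip": 52}
    - {"xyz": [30, 15, 0], "roll": 0, "grip": 52}
    - {"xyz": [20, 10, 0], "roll": 0, "grip": 52}
    - {"xyz": [0, 0, 0], "roll": 0, "grip": 52}

```text
time_s: 9.07
position: [0.4207, 0.1186, 0.1518]
tcp_rot: [[-0.987, 0.163, -0.008], [0.163, 0.987, 0.0], [0.008, -0.001, -1.0]]
force: [-1.3, 0.3, -0.4]
opening: 0.523
grasp_force: 0.0
```

```bash
python3 -c "
from st import *
st()
p,d=bot.capture('side')
overlay('side',q,p,(215,195,375,300),5,-27.5,'pics/a4.png')"
```

```text
t 9.0667 cradle mm -206.1 86.0 z 151.82009743284354 yawerr deg 0.21 F [-1.3  0.3 -0.4]
```

View pics/a4.png

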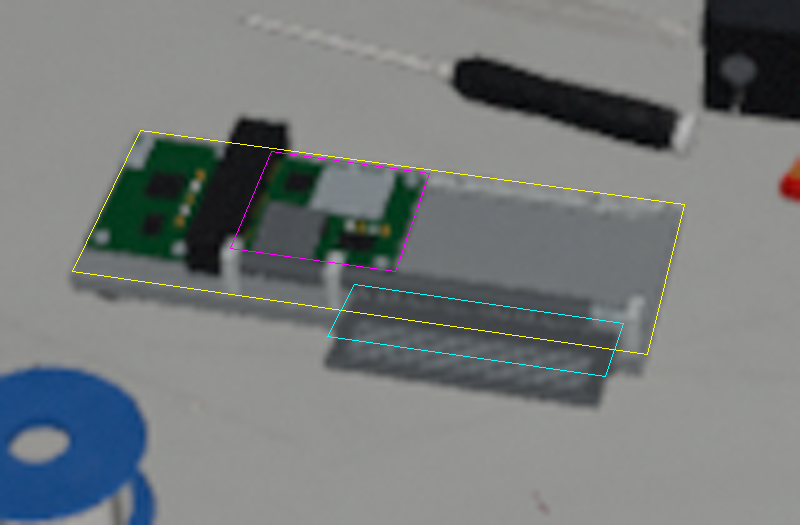

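The module's rear edge, from (430,175) to (398,270), lies on the predicted home outline. The foot rests on the module at (290,230), and nothing else has moved.

```bash
python3 -c "
from rig import bot
print(bot.hand_in())"
```

```text
the job is handed in; nothing more can be done
None
```

I pushed the module home beneath the held-open clip, released the clip so its foot rests on the module, and handed the job in at about 9 s; in the last side picture its rear edge sits on the fully-home outline and nothing else appears to have moved, but the hand-in returned no verdict.

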